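Refit the patty press lid and its hinge pin

TASK

The patty press was taken apart for washing. Put the lid back on: lay it flat on the rim of the mould ring with its hinge eye between the two knuckles of the press so that the holes line up, and let go of it; then thread the hinge pin through both knuckles and the eye, from whichever side is free, until its collar is fully home against the knuckle. Leave the spice jar, the ramekin and the timer as they stand.

Things in the scene. Friction and masses are not known exactly. Their poses are not given: they have to be found in the camera images.
- press: Patty press of bare aluminium, fixed. Origin on the table; z up, x from mould ring to hinge, y along the hinge axis. Foot 8 mm thick, 104 mm wide under the ring, 60 mm under the hinge. The hinge has two upright cheeks ending in round knuckles, alike on both sides: the pin may enter from +y or -y.
- press_hinge (a point): Midpoint of the hinge axis, press axes, 76 mm above the table. Knuckles: 28 mm across, at y = 11.5 to 21.5 mm on both sides, 12 mm through holes along y, 23 mm gap between. A flat web closes the back of the gap, face at x = +12.5 mm, top at z = +8 mm: the lid's eye touches it 0.5 mm past alignment, so pushing the lid gently back (+x) till it stops lines up the holes.
- press_ring (a point): Centre of the mould ring's rim, 64 mm above the table, 90 mm before the hinge axis; press axes. The ring is an open cup, 96 mm outer diameter, wall 6 mm: the lid lies on this narrow rim.
- lid: Loose lid: aluminium disc 104 mm across, 10 mm thick, about 0.3 kg. Origin at the centre of its flat underside; z up, x towards its hinge eye. It starts flat on the table.
- lid_grip (a point): Centre of the lid's handle, lid axes: a black bar 66 mm long (x), 14 mm wide (y), 24 mm high, on two short posts. It lies 8 mm ahead (x) of the disc's centre and 34 mm above the underside, the bar's lower edge 12 mm above the disc.
- lid_eye (a point): Centre of the hole in the lid's hinge eye, lid axes: a tube 24 mm across and 18 mm long (y), hole 12 mm; 82 mm ahead of lid_grip in x, 12 mm above the underside. With the lid on the rim and in line, it lies at press_hinge.
- pin: Loose hinge pin, about 60 g, along its x axis, x towards the nose. Origin at the grip's centre. From the origin: grip to x = 18 mm, round steel collar 20 mm across at 18 to 22 mm, steel shank 10 mm across at 22 to 86 mm, its last 13 mm tapering to a 3.6 mm nose.
- pin_grip (a point): Centre of the pin's black grip, on its axis, pin axes: a block 36 mm long (x), 14 mm wide (y), 18 mm high (z). It starts level, 45 mm above the table, with nothing under it; only the shank is carried by the rest.
- pin_collar (a point): Centre of the collar's nose-side face, 22 mm ahead of pin_grip on the pin's x. Home, it touches a knuckle's outer face, 21.5 mm from press_hinge along the hinge axis.
- pin_rest: Small fixed steel rest, origin on the table under the grip of the pin, x as the pin's. Its two open-topped saddles carry the shank, at x = 25 to 33 and 62 to 70 mm, 26 mm wide, 49 mm high. Lift the pin straight up.
- spice_jar: Upright spice jar, 45 mm across, 106 mm high, origin at its underside's centre. A bystander about 100 mm out on one side of the hinge, in the pin's way there.
- ramekin: Small steel ramekin, 65 mm across, 37 mm high, origin at its underside's centre. A bystander about 100 mm out on the other side of the hinge, low enough for the pin to pass above it.
- timer: Round kitchen timer, 66 mm across, 53 mm high, origin at its underside's centre. A bystander between robot and press.

How it is judged (in metres and radians):
On the way, in this order (a step that is already met when the one before it is completed fails the run):
1. the lid lies flat on the rim, let go, its eye between the knuckles and in line with their holes, the pin not yet in (x of lid_eye in the frame of press_hinge between -0.004 and 0.004 m and y of lid_eye in the frame of press_hinge between -0.005 and 0.005 m and z of lid_eye in the frame of press_hinge between -0.004 and 0.004 m and angle between lid_grip's own z axis and vertical below 0.07 rad and contact force between the fingers and lid below 0.3 N and distance between pin_grip and press_hinge above 0.1 m), for 0.2 s.
2. the pin passes through both knuckles and the eye, its collar against a knuckle (x of lid_eye in the frame of press_hinge between -0.004 and 0.004 m and y of lid_eye in the frame of press_hinge between -0.005 and 0.005 m and z of lid_eye in the frame of press_hinge between -0.004 and 0.004 m and angle between lid_grip's own z axis and vertical below 0.07 rad and x of pin_collar in the frame of press_hinge between -0.003 and 0.003 m and z of pin_collar in the frame of press_hinge between -0.003 and 0.003 m and angle between the x axis of pin_grip and the y axis of press_hinge, either way round below 0.12 rad and ((y of pin_collar in the frame of press_hinge between 0.0195 and 0.0255 m and y of pin_grip in the frame of press_hinge between 0.038 and 0.1 m) or (y of pin_collar in the frame of press_hinge between -0.0255 and -0.0195 m and y of pin_grip in the frame of press_hinge between -0.1 and -0.038 m))), for 0.2 s.
At the end, for the whole second after the job is handed in: Lid flat (0.07 rad), its eye hole within 4 mm of the hinge axis and 5 mm of mid-gap; pin along the axis (0.12 rad, collar within 3 mm of it) through both knuckles and the eye, from either side, collar within 4 mm of the knuckle's outer face; both released and at rest (all of step 2 and contact force between the fingers and lid below 0.3 N and contact force between the fingers and pin below 0.3 N and linear speed of each of lid, pin below 0.02 m/s); the robot touches nothing.
It fails at once if the spice jar is pushed more than 20 mm or tipped (distance of spice_jar from where it was at the start of the episode above 0.02 m or angle between spice_jar's own z axis and vertical above 0.3 rad).
It fails at once if the ramekin is pushed more than 20 mm or tipped (distance of ramekin from where it was at the start of the episode above 0.02 m or angle between ramekin's own z axis and vertical above 0.3 rad).
It fails at once if the timer is pushed more than 20 mm or tipped (distance of timer from where it was at the start of the episode above 0.02 m or angle between timer's own z axis and vertical above 0.3 rad).
It also fails if it takes over 64 s, if anything falls off the work surface, if the arm or the gripper's body presses on something with over 40 N, if the wrist force passes 120 N, or if a joint passes its speed limit or range.

ROBOT

A 7-joint arm with a two-finger parallel gripper is mounted at the origin on a cart in front of the work surface, level with it; the furniture and walls round the work are solid. World frame = base frame: x ahead of the robot, y to its left, z up, the work surface at z = 0. Lengths are in mm, angles in degrees, forces in N, time in s.
With the tool pointing down it reaches from about 425 to 875 mm from the base axis. Payload 4.7 kg.
Tool frame: the origin (TCP) lies at the very end of the fingers, on their centre line; the grasp point (between the pads) lies 19 mm behind it; z points along the fingers, y is the direction in which the jaws open and shut (so a half turn about z gives the same grasp; the last joint's range is limited). The gripper opens to 87 mm and grips with 3 to 60 N. Pads are 19 mm wide; open, the fingers measure 117 mm over their backs; the gripper's body (75 mm by 190 mm) begins 51 mm behind the grasp point.
Start: joints at [69.677, 18.392, -4.016, 83.108, 1.295, 78.541, -3.26], TCP at [234.304, -606.323, 222.587] pointing down, gripper open.
Joint ranges: [-163.93, 163.93], [-17.29, 119.83], [-79.2, 71.16], [3.27, 140.29], [-89.18, 269.18], [5.43, 117.66], [-154.24, 154.24]. Speed limits (degrees/s): [147.25, 147.25, 180, 180, 180, 180, 180].

INTERFACE

Orientations are given as [roll, pitch, yaw] about the fixed x, y, z axes, in that order (R = Rz(yaw) Ry(pitch) Rx(roll)).
In Python, from station import ctrl gives the robot as it stands. The module is installed in compiled form; this text tells all that it offers.
- The arm moves only by the tool play_rows, never from a script. Its argument "plan" is a list of rows, each a list of 7 numbers: the shift along the tool's x, y, z in m, then the turn, a rotation vector about the tool's x, y, z in degrees, then the opening in per cent of the stroke, from 0 (shut) to 100 (fully open). In form: [[tx, ty, tz, ax, ay, az, gripper], ...]. A call has 1 to 5 rows; each row is the pose to reach, as a shift and turn from the pose commanded when the call began, along the tool's axes at that moment; what a row does not reach only later rows make up. A row lasts 1/12 s, in which the tool goes at most 41.7 mm and 7.16 degrees, less where a joint would pass 70% of its speed; a pose out of reach is approached as far as the arm can. A call with a gripper value outside its range is refused whole. The fingers move at their own pace and stop on an object; "newtons" is the grip in N (left out, the last holds). Time passes only in rows, so rows that repeat a pose let the fingers close. It gives the time, the measured TCP pose, the force and the opening at its end, in the units of the state.
- ctrl.state(): the state, without advancing time (a new reading comes with each control period).
- ctrl.camera(name): name is "scene" or "top" or "wrist"; returns a dict with "pixels" (420x560x3 uint8, red, green, blue), "mtx" (3x3 intrinsics, pixels), "xyz" and "orientation" of the camera in the world. Camera axes: x right, y down, z forward; pixel columns grow to the right and rows downward; lengths in mm; the calibration is good to about 2 mm. The wrist camera is an equidistant fisheye: a pixel r from the principal point sees the ray r / f radians off the axis. A picture is of the moment at which its call begins. There is no depth.
- ctrl.close_job(): hands the job in, once; it reports no verdict.
Trained networks look in the newest picture that a camera, given by its name, has taken for a name from the list of things; names that differ only in an ending like _2 or _b are one class to them, and where a whole thing is asked for, a point or a joint stands for the part that bears it (a point fixed in the world has none). Each returns a list of dicts, best first, with "conf" (0 to 1); they miss things now and then, are a little off and sometimes report something else, mostly with a low value. They report only what shows in the picture. A call takes as long as a camera call.
- ctrl.trace(camera, label): "pixels" (420x560 bool, what is visible of it) and "at" ([column, row] in pixels, amid what is visible of it).
- ctrl.place_of(camera, label): "at" ([column, row] in pixels: a listed point, or the origin of a listed thing).
The state is a dict: "clock": time; "qpos": joint angles; "joint_velocities": joint speeds; "joint_efforts": joint torques, N m; "position": TCP position; "ee_rot": TCP orientation; "ft_force": force on the tool from outside, world axes, zero at the start; "torque": the same for the moment, N m; "grip_width": finger opening in mm.
Only numpy, scipy, OpenCV 4.12 (cv2) and the standard library are available. Lean on these libraries where they do the work, as an engineer would, in place of code of your own. Each camera call takes 0.05 s, during which the arm holds its last target. There are 200 camera calls.

## Working session

There is one attempt and no reset: what is moved stays moved. The work goes in short steps, Python scripts to look and compute and a tool call to move; the robot and the scene stay as the last step left them, time stands still between calls to the robot, and variables do not carry over. Pictures are saved under pics/ and viewed, about 8 in all and at most 12, crops included, and the job is handed in when it is done.

Besides the shell and the picture viewer there is one more tool, called after "Emit:" by a JSON object that holds its "op" and its "data", one argument or row to a line. play_rows: Moves the arm, as the interface text tells. Its arguments: {"type":"object","properties":{"plan":{"type":"array","items":{"type":"array","items":{"type":"number"}}},"newtons":{"type":"number"}},"required":["plan"]}

```bash
mkdir -p pics
cat > h.py <<'E'
import numpy as np, cv2
from scipy.spatial.transform import Rotation as R
from station import ctrl
def Rm(o): return R.from_euler('xyz',o,degrees=True).as_matrix()
def ray(c,cam,uv):
    K=np.array(c['mtx']); p=np.linalg.solve(K,[uv[0],uv[1],1.])
    if cam=='wrist':
        r=np.hypot(p[0],p[1]); p=np.array([p[0]/r*np.sin(r),p[1]/r*np.sin(r),np.cos(r)]) if r>0 else p
    d=Rm(c['orientation'])@p
    return np.array(c['xyz'],float),d/np.linalg.norm(d)
def tri(rs):
    A=sum(np.eye(3)-np.outer(d,d) for o,d in rs); b=sum((np.eye(3)-np.outer(d,d))@o for o,d in rs)
    x=np.linalg.solve(A,b); return x,[np.linalg.norm((np.eye(3)-np.outer(d,d))@(x-o)) for o,d in rs]
def atz(r,z): o,d=r; return o+d*(z-o[2])/d[2]
def look(cam,names,fn=None):
    c=ctrl.camera(cam); out={}
    if fn: cv2.imwrite('pics/'+fn,c['pixels'][:,:,::-1])
    for n in names:
        l=ctrl.place_of(cam,n)
        if l: out[n]=(l[0]['conf'],l[0]['at'],ray(c,cam,l[0]['at']))
    return c,out
E
cat > a.py <<'E'
from h import *
N=['press','press_hinge','press_ring','lid','lid_grip','lid_eye','pin','pin_grip','pin_collar','pin_rest','spice_jar','ramekin','timer']
D={}
for cam in ('scene','top'):
    c,D[cam]=look(cam,N,cam+'0.png'); print(cam,np.round(c['xyz']),np.round(c['orientation'],1),c['mtx'][0])
for n in N:
    a=[D[k][n] for k in D if n in D[k]]
    print(n,[(round(x[0],2),np.round(x[1])) for x in a], *( [np.round(v,1) for v in tri([x[2] for x in a])] if len(a)>1 else []))
print(ctrl.state())
im=[cv2.imread(f'pics/{k}0.png') for k in ('scene','top')]
E
python3 a.py
```

```text
scene [ 32. 315. 789.] [-141.5   -0.4 -121.3] [410.69951467   0.         275.76463444]
top [361.  41. 908.] [-167.6   -0.   -91.6] [407.36307726   0.         279.16483524]
press [(0.84, array([267., 198.])), (0.69, array([297., 192.]))] [597.8  -6.9  14.7] [0.4 0.4]
press_hinge [(0.62, array([258., 170.])), (0.81, array([299., 163.]))] [649.6 -12.6  65.3] [1.7 1.7]
press_ring [(0.72, array([215., 259.])), (0.84, array([299., 202.]))] [ 676.    46.1 -304. ] [78.4 78.4]
lid [(0.76, array([229., 291.])), (0.8, array([209., 277.]))] [413.8 188.3  28.5] [0.4 0.4]
lid_grip [(0.6, array([219., 282.])), (0.92, array([208., 271.]))] [428.6 193.7  46.4] [7.7 7.7]
lid_eye [(0.74, array([216., 258.])), (0.71, array([214., 236.]))] [501.1 178.7  25.1] [1.6 1.6]
pin [(0.47, array([377., 210.])), (0.64, array([387., 274.]))] [ 405.1 -183.6   61.9] [1.1 1.1]
pin_grip [(0.61, array([368., 203.])), (0.49, array([392., 274.]))] [ 414.2 -178.7   79. ] [12.2 12.2]
pin_collar [(0.56, array([369., 204.])), (0.52, array([388., 262.]))] [ 432.5 -188.2   49.7] [1.8 1.8]
pin_rest [(0.85, array([372., 219.])), 
[... 339 characters left out ...]
1.6] [0.8 0.8]
{'clock': 1.4, 'qpos': array([69.67852657, 18.39267412, -4.01485554, 83.10587693,  1.29554754,
       78.54045089, -3.26146265]), 'joint_velocities': array([0.00878585, 0.03458755, 0.03927043, 0.04712855, 0.01921965,
       0.01189663, 0.06798282]), 'joint_efforts': array([-5.76303210e-04, -4.91107857e+01, -4.03500181e-01, -3.12767637e+01,
       -6.36896258e-02,  3.37743375e-02,  1.90197170e-05]), 'position': array([ 234.27923633, -606.35135548,  222.59253891]), 'ee_rot': array([1.79993848e+02, 3.53451139e-03, 2.11276976e+01]), 'ft_force': array([ 0.48875002, -0.16870143,  0.39932038]), 'torque': array([ 0.01263821,  0.00583133, -0.01744495]), 'grip_width': 87.07360144419522}
```

View pics/top0.png

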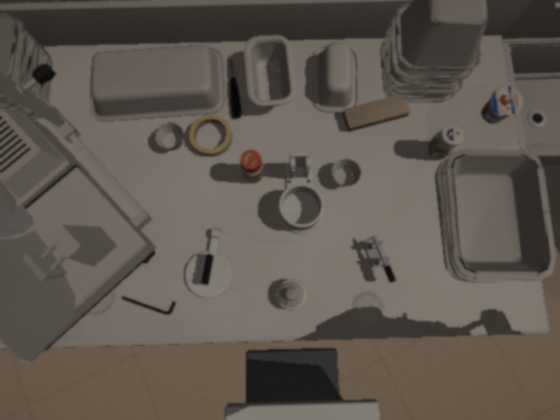

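View pics/scene0.png

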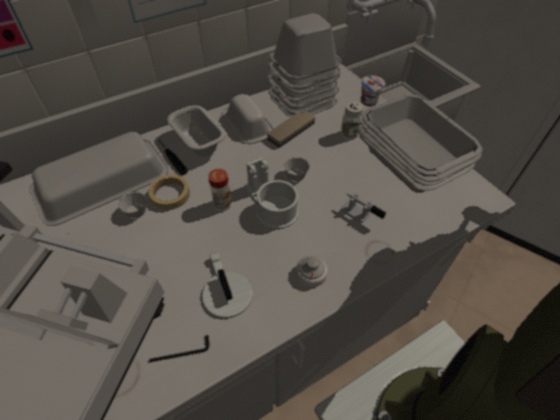

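The pictures confirm the layout. In the top view the jar (252,165) stands on the hinge's +y side and the ramekin (343,174) on −y, so the pin goes in from −y. The lid's handle is at (208,271) with its eye towards +x, and the pin's grip is at (390,273).

I'll go above the pin first and look on the way.

Emit:
{"op": "play_rows", "data": {
  "plan": [
    [0.114,-0.105,-0.026,0,0,0,100],
    [0.114,-0.105,-0.026,0,0,0,100],
    [0.114,-0.105,-0.026,0,0,0,100],
    [0.114,-0.105,-0.026,0,0,0,100]
  ]
}}

```text
clock: 1.73
position: [304.7, -464.3, 249.2]
ee_rot: [180.0, -0.1, 21.3]
ft_force: [0.5, -0.2, -0.2]
grip_width: 87.1
```

Emit:
{"op": "play_rows", "data": {
  "plan": [
    [0.114,-0.105,-0.026,0,0,0,100],
    [0.114,-0.105,-0.026,0,0,0,100],
    [0.114,-0.105,-0.026,0,0,0,100],
    [0.114,-0.105,-0.026,0,0,0,100]
  ]
}}

```text
clock: 2.07
position: [373.0, -324.9, 275.5]
ee_rot: [179.9, -0.1, 21.3]
ft_force: [0.6, 0.1, -0.6]
grip_width: 87.1
```

Emit:
{"op": "play_rows", "data": {
  "plan": [
    [0.114,-0.105,-0.026,0,0,0,100],
    [0.114,-0.105,-0.026,0,0,0,100],
    [0.114,-0.105,-0.026,0,0,0,100],
    [0.114,-0.105,-0.026,0,0,0,100],
    [0.114,-0.105,-0.026,0,0,0,100]
  ]
}}

```text
clock: 2.48
position: [443.6, -181.3, 302.5]
ee_rot: [180.0, -0.2, 21.8]
ft_force: [0.6, 0.2, -0.2]
grip_width: 86.8
```

```bash
cat >> h.py <<'E'
import json,os
def say(D,zs):
    for n,(cf,at,r) in D.items(): print(n,round(cf,2),np.round(at),np.round(atz(r,zs.get(n,0)),1))
def keep(tag,D):
    f='obs.json'; J=json.load(open(f)) if os.path.exists(f) else {}
    J[tag]={n:[cf,list(map(float,at)),r[0].tolist(),r[1].tolist()] for n,(cf,at,r) in D.items()}; json.dump(J,open(f,'w'))
def rays(n,tags,minc=0.3):
    J=json.load(open('obs.json')); return [(np.array(J[t][n][2]),np.array(J[t][n][3])) for t in tags if n in J[t] and J[t][n][0]>minc]
def to(xyz,yaw,pitch=0,base=None):
    "tool-frame shift (m) and turn (deg) from the measured pose to a tool-down world pose"
    s=ctrl.state(); R0=Rm(s['ee_rot']); print('clock',round(s['clock'],2),'pos',np.round(s['position'],1),'rot',np.round(s['ee_rot'],2))
    d=R0.T@(np.array(xyz)-s['position']); print('shift',np.round(d/1000,4),'rows',np.linalg.norm(d)/41.7)
    print('turn',np.round((R.from_matrix(R0.T@Rm([180,pitch,yaw]))).as_rotvec(degrees=True),2))
Z=dict(press_hinge=76,press_ring=64,lid_grip=34,lid_eye=12,pin_grip=45,pin_collar=45)
E
python3 - <<'E'
from h import *
c,D=look('wrist',['pin_grip','pin_collar','pin','pin_rest','press_hinge'],'w1.png'); say(D,Z); keep('w1',D)
print(c['xyz'],c['orientation'],c['mtx'])
to([580,-15,320],90)
E
```

```text
pin_grip 0.73 [280. 210.] [ 406. -194.   45.]
pin_collar 0.79 [279. 192.] [ 427.8 -183.7   45. ]
pin 0.63 [282. 209.] [ 396.9 -200.6    0. ]
pin_rest 0.86 [278. 202.] [ 404.8 -191.4    0. ]
[ 510.7971666  -154.11882938  464.98714847] [ 1.64428884e+02  1.00177900e-02 -6.81736956e+01] [[325.1922621    0.         281.50684322]
 [  0.         325.1922621  213.44011656]
 [  0.           0.           1.        ]]
clock 2.78 pos [ 438.9 -190.8  300.1] rot [-1.7998e+02  4.0000e-02  2.0960e+01]
shift [ 0.1947 -0.1137 -0.02  ] rows 5.427267292173923
turn [-5.000e-02  2.000e-02 -6.904e+01]
```

Emit:
{"op": "play_rows", "data": {
  "plan": [
    [0.0975,-0.057,-0.01,0,0,-35,100],
    [0.0975,-0.057,-0.01,0,0,-35,100],
    [0.0975,-0.057,-0.01,0,0,-35,100],
    [0.0975,-0.057,-0.01,0,0,-35,100],
    [0.0975,-0.057,-0.01,0,0,-35,100]
  ]
}}

```text
clock: 3.2
position: [510.9, -99.8, 310.2]
ee_rot: [-179.9, -0.0, 56.6]
ft_force: [-0.2, -0.5, 0.0]
grip_width: 87.2
```

Emit:
{"op": "play_rows", "data": {
  "plan": [
    [0.112,0.009,-0.01,0,0,-34,100],
    [0.112,0.009,-0.01,0,0,-34,100],
    [0.112,0.009,-0.01,0,0,-34,100],
    [0.112,0.009,-0.01,0,0,-34,100],
    [0.112,0.009,-0.01,0,0,-34,100]
  ]
}}

```text
clock: 3.62
position: [580.7, -11.8, 319.7]
ee_rot: [-179.9, -0.1, 90.6]
ft_force: [0.0, -1.2, 0.8]
grip_width: 86.9
```

Run:
```python
from h import *
c,D=look('wrist',['press_hinge','press_ring','spice_jar','ramekin'],'w2.png'); say(D,Z); keep('w2',D)
to([430,190,250],171)
```

```text
press_hinge 0.85 [335. 183.] [647.6 -10.3  76. ]
press_ring 0.78 [266. 181.] [558.2 -11.9  64. ]
spice_jar 0.65 [328. 105.] [646.4  92.6  -0. ]
ramekin 0.72 [318. 240.] [ 637.4 -116.5    0. ]
clock 3.87 pos [579.9 -14.3 320.2] rot [-1.7997e+02  2.0000e-02  8.9860e+01]
shift [ 0.204  -0.1503  0.0702] rows 6.305806374862422
turn [-4.000e-02 -1.000e-02 -8.114e+01]
```

Emit:
{"op": "play_rows", "data": {
  "plan": [
    [0.068,-0.05,0.02,0,0,-27,100],
    [0.068,-0.05,0.02,0,0,-27,100],
    [0.068,-0.05,0.02,0,0,-27,100],
    [0.068,-0.05,0.02,0,0,-27,100]
  ]
}}

```text
clock: 4.2
position: [527.9, 57.5, 300.4]
ee_rot: [-179.9, 0.1, 117.6]
ft_force: [-0.4, -1.2, 0.0]
grip_width: 87.4
```

Emit:
{"op": "play_rows", "data": {
  "plan": [
    [0.083,-0.014,0.025,0,0,-27,100],
    [0.083,-0.014,0.025,0,0,-27,100],
    [0.083,-0.014,0.025,0,0,-27,100],
    [0.083,-0.014,0.025,0,0,-27,100]
  ]
}}

```text
clock: 4.53
position: [477.4, 124.7, 275.2]
ee_rot: [-179.9, 0.0, 144.6]
ft_force: [0.5, -0.1, 0.4]
grip_width: 87.0
```

Emit:
{"op": "play_rows", "data": {
  "plan": [
    [0.08,0.026,0.025,0,0,-27,100],
    [0.08,0.026,0.025,0,0,-27,100],
    [0.08,0.026,0.025,0,0,-27,100],
    [0.08,0.026,0.025,0,0,-27,100]
  ]
}}

```text
clock: 4.87
position: [427.8, 192.4, 250.1]
ee_rot: [-179.9, 0.0, 171.6]
ft_force: [1.8, -0.1, 0.5]
grip_width: 86.8
```

Run:
```python
from h import *
c,D=look('wrist',['lid_grip','lid_eye','lid'],'w3.png'); say(D,Z); keep('w3',D)
to([430,190,130],171)
```

```text
lid_grip 0.88 [281. 192.] [431.7 191.   34. ]
lid_eye 0.78 [279. 246.] [508.7 176.2  12. ]
lid 0.83 [285. 178.] [422.5 197.    0. ]
clock 5.07 pos [430.3 189.7 250.7] rot [-1.7999e+02  4.0000e-02  1.7082e+02]
shift [0.0004 0.0003 0.1207] rows 2.8948567710689472
turn [-0.01  0.04 -0.18]
```

Emit:
{"op": "play_rows", "data": {
  "plan": [
    [-0.001,0.0,0.11,0,0,1.5,100],
    [-0.001,0.0,0.11,0,0,1.5,100],
    [-0.001,0.0,0.11,0,0,1.5,100],
    [-0.001,0.0,0.11,0,0,1.5,100]
  ]
}}

```text
clock: 5.4
position: [427.5, 187.8, 135.5]
ee_rot: [-179.8, -0.5, 169.4]
ft_force: [-0.9, -1.3, -0.2]
grip_width: 86.8
```

Run:
```python
from h import *
c,D=look('wrist',['lid_grip','lid_eye','lid'],'w4.png'); say(D,Z); keep('w4',D)
for n in ('lid_grip','lid_eye','lid'): print(n,*[np.round(v,1) for v in tri(rays(n,['w3','w4']))])
l=ctrl.trace('wrist','lid_grip'); p=l[0]['pixels']; print(p.sum())
to([431,191,17],169.3)
```

```text
lid_grip 0.71 [292. 219.] [431.1 195.5  34. ]
lid_eye 0.71 [289. 291.] [510.7 178.5  12. ]
lid 0.89 [283. 196.] [417.8 190.5   0. ]
lid_grip [431.4 193.3  34.1] [2.3 2.3]
lid_eye [504.2 178.3  23.7] [1.2 1.2]
lid [425.2 193.1 -26.7] [3.9 3.9]
10181
clock 5.65 pos [432.8 190.7 142.8] rot [179.91   0.2  169.55]
shift [ 0.0022 -0.0003  0.1258] rows 3.016541635432404
turn [0.09 0.2  0.25]
```

View pics/w4.png

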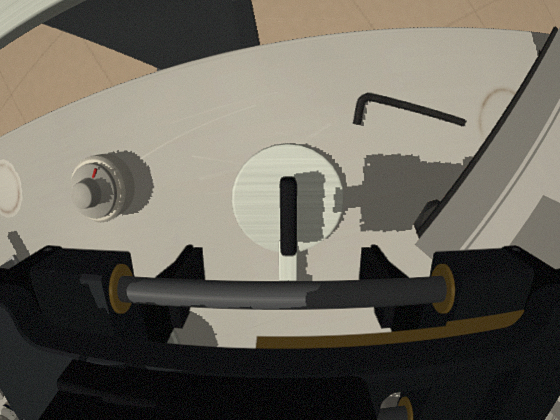

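Run:
```python
from h import *
c,D=look('wrist',['lid_grip','lid_eye'],None); say(D,Z); keep('w5',D)
m=ctrl.trace('wrist','lid_grip')[0]['pixels']
g=c['pixels'].max(2); m=m&(g<60); v,u=np.nonzero(m)
print(u.min(),u.max(),v.min(),v.max(),m.sum())
for lo in (185,245):
    k=u[(v>lo-4)&(v<lo+4)].mean(); print(lo,k,np.round(atz(ray(c,'wrist',(k,lo)),46),1))
print(c['xyz'],c['orientation'])
to([431,191,17],169.3)
```

```text
lid_grip 0.97 [285. 206.] [427.8 194.7  34. ]
lid_eye 0.92 [282. 280.] [508.6 176.5  12. ]
275 291 169 245 1212
185 283.0 [407.  196.4  46. ]
245 283.1372549019608 [458.1 187.2  46. ]
[357.37342123 203.75822411 304.67445972] [ 1.64019824e+02 -1.31611787e-01  7.95464829e+01]
clock 5.85 pos [431.8 190.4 141.7] rot [1.7998e+02 1.3000e-01 1.6960e+02]
shift [0.0012 0.0003 0.1247] rows 2.9914157248286717
turn [0.02 0.13 0.3 ]
```

Emit:
{"op": "play_rows", "data": {
  "plan": [
    [0.0,0.0015,0.03,0,0,0,80],
    [0.0,0.0015,0.06,0,0,0,70],
    [0.0,0.0015,0.085,0,0,0,70],
    [0.0,0.0015,0.1,0,0,0,70],
    [0.0,0.0015,0.11,0,0,0,70]
  ]
}}

```text
clock: 6.27
position: [430.4, 191.3, 29.1]
ee_rot: [-180.0, -0.1, 169.6]
ft_force: [0.1, -0.0, 0.9]
grip_width: 64.1
```

Emit:
{"op": "play_rows", "data": {
  "plan": [
    [0.0,0.0,0.007,0,0,0,70],
    [0.0,0.0,0.013,0,0,0,70],
    [0.0,0.0,0.015,0,0,0,70],
    [0.0,0.0,0.015,0,0,0,40],
    [0.0,0.0,0.015,0,0,0,25]
  ]
}}

```text
clock: 6.68
position: [431.9, 191.9, 16.2]
ee_rot: [180.0, 0.1, 169.6]
ft_force: [-0.5, -0.4, -0.5]
grip_width: 54.0
```

Emit:
{"op": "play_rows", "data": {
  "newtons": 40,
  "plan": [
    [0,0,0,0,0,0,10],
    [0,0,0,0,0,0,5],
    [0,0,0,0,0,0,0],
    [0,0,0,0,0,0,0],
    [0,0,0,0,0,0,0]
  ]
}}

```text
clock: 7.1
position: [431.3, 191.7, 15.7]
ee_rot: [-180.0, 0.0, 169.6]
ft_force: [0.6, -0.3, 0.5]
grip_width: 22.3
```

Run:
```python
from h import *
to([431,191,80],169.3); s=ctrl.state(); print(s['grip_width'],s['ft_force'])
```

```text
clock 7.1 pos [431.3 191.7  15.7] rot [-1.7999e+02  2.0000e-02  1.6963e+02]
shift [ 0.0002 -0.0007 -0.0643] rows 1.543243193837171
turn [-0.01  0.02  0.33]
22.280263370890925 [ 0.57229107 -0.34361415  0.54319444]
```

I'd rather hold the lid the other way round, so the wrist camera sits over the eye and hinge. It isn't clamped yet, so I'll back off and turn half round.

Emit:
{"op": "play_rows", "data": {
  "plan": [
    [0,0,0,0,0,0,70],
    [0,0,0,0,0,0,70],
    [0,0,-0.03,0,0,0,70],
    [0,0,-0.065,0,0,0,70],
    [0,0,-0.1,0,0,7,70]
  ]
}}

```text
clock: 7.52
position: [430.1, 191.8, 116.0]
ee_rot: [-180.0, -0.2, 162.6]
ft_force: [1.2, -1.1, 0.4]
grip_width: 47.5
```

Emit:
{"op": "play_rows", "data": {
  "plan": [
    [0,0,-0.02,0,0,35,70],
    [0,0,-0.02,0,0,35,70],
    [0,0,-0.02,0,0,35,70],
    [0,0,-0.02,0,0,35,70],
    [0,0,-0.02,0,0,35,70]
  ]
}}

```text
clock: 7.93
position: [431.2, 191.7, 135.7]
ee_rot: [180.0, 0.0, 127.3]
ft_force: [-0.4, 0.6, -0.2]
grip_width: 60.9
```

Emit:
{"op": "play_rows", "data": {
  "plan": [
    [0,0,0,0,0,35,70],
    [0,0,0,0,0,35,70],
    [0,0,0,0,0,35,70],
    [0,0,0,0,0,35,70],
    [0,0,0,0,0,35,70]
  ]
}}

```text
clock: 8.35
position: [431.1, 191.7, 135.4]
ee_rot: [-180.0, 0.0, 92.3]
ft_force: [0.4, 0.3, -0.6]
grip_width: 60.7
```

Emit:
{"op": "play_rows", "data": {
  "plan": [
    [0,0,0,0,0,35,70],
    [0,0,0,0,0,35,70],
    [0,0,0,0,0,35,70],
    [0,0,0,0,0,35,70],
    [0,0,0,0,0,35,70]
  ]
}}

```text
clock: 8.77
position: [431.1, 191.8, 135.4]
ee_rot: [-180.0, 0.0, 57.3]
ft_force: [-0.7, -0.1, -0.6]
grip_width: 61.1
```

Emit:
{"op": "play_rows", "data": {
  "plan": [
    [0,0,0,0,0,35,70],
    [0,0,0,0,0,35,70],
    [0,0,0,0,0,35,70],
    [0,0,0,0,0,35,70],
    [0,0,0,0,0,35,70]
  ]
}}

```text
clock: 9.18
position: [431.1, 191.7, 135.4]
ee_rot: [180.0, 0.0, 22.3]
ft_force: [0.1, 0.2, 0.3]
grip_width: 60.8
```

Emit:
{"op": "play_rows", "data": {
  "plan": [
    [0,0,0,0,0,16.5,70],
    [0,0,0,0,0,24,70],
    [0,0,0,0,0,29,70],
    [0,0,0,0,0,32.5,70],
    [0,0,0,0,0,33,70]
  ]
}}

```text
clock: 9.6
position: [431.1, 191.7, 135.4]
ee_rot: [180.0, 0.0, -10.7]
ft_force: [1.0, -0.6, -0.1]
grip_width: 61.2
```

Run:
```python
from h import *
for i in range(2): c=ctrl.camera('wrist')
c,D=look('wrist',['lid_grip','lid_eye'],'w6.png'); say(D,Z); keep('w6',D)
to([431,191.7,16.5],-10.4)
print(c['xyz'],c['orientation'],ctrl.state()['qpos'])
```

```text
lid_grip 0.94 [283. 214.] [428.7 190.6  34. ]
lid_eye 0.67 [281. 118.] [508.3 177.9  12. ]
clock 9.85 pos [431.2 191.7 135.5] rot [179.99   0.   -10.24]
shift [-1.00e-04  0.00e+00  1.19e-01] rows 2.852953054937247
turn [0.01 0.   0.16]
[503.13170418 177.94919148 297.58057269] [ 1.64143047e+02  3.11111802e-02 -1.00365964e+02] [  18.98839677    2.71291103  -46.69860667  112.58962781    2.17396579
   65.5725479  -128.82132944]
```

View pics/w6.png

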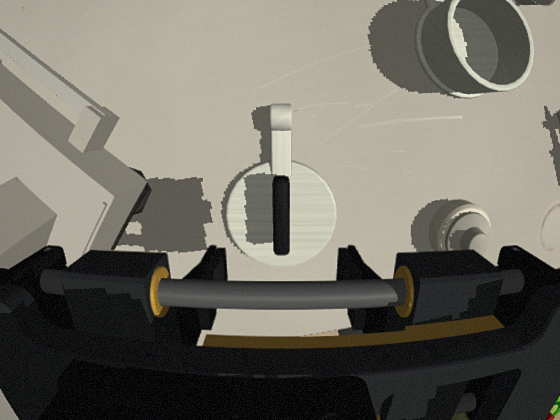

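Now the handle spans (281,176)–(281,255) and the eye is at (281,116), all in the tool's mid column. I'll descend and grasp.

Emit:
{"op": "play_rows", "data": {
  "plan": [
    [0,0,0.035,0,0,0,70],
    [0,0,0.065,0,0,0,70],
    [0,0,0.085,0,0,0,70],
    [0,0,0.1,0,0,0,70],
    [0,0,0.11,0,0,0,70]
  ]
}}

```text
clock: 10.27
position: [430.1, 191.3, 23.7]
ee_rot: [179.9, 0.1, -10.3]
ft_force: [-0.4, -0.0, -0.3]
grip_width: 60.6
```

Emit:
{"op": "play_rows", "data": {
  "newtons": 40,
  "plan": [
    [0,0,0.006,0,0,0,60],
    [0,0,0.009,0,0,0,40],
    [0,0,0.0095,0,0,0,20],
    [0,0,0.0095,0,0,0,10],
    [0,0,0.0095,0,0,0,0]
  ]
}}

```text
clock: 10.68
position: [432.0, 192.0, 16.9]
ee_rot: [-180.0, -0.1, -10.4]
ft_force: [0.1, 0.1, 0.5]
grip_width: 35.1
```

Emit:
{"op": "play_rows", "data": {
  "plan": [
    [0,0,0,0,0,0,0],
    [0,0,0,0,0,0,0],
    [0,0,0,0,0,0,0],
    [0,0,0,0,0,0,0],
    [0,0,0,0,0,0,0]
  ]
}}

```text
clock: 11.1
position: [431.5, 191.8, 16.4]
ee_rot: [-180.0, -0.0, -10.4]
ft_force: [-0.5, -0.6, 3.2]
grip_width: 13.7
```

Emit:
{"op": "play_rows", "data": {
  "plan": [
    [0,0,-0.01,0,0,0,0],
    [0,0,-0.03,0,0,0,0],
    [0,0,-0.06,0,0,0,0],
    [0,0,-0.09,0,0,0,0],
    [0,0,-0.12,0,0,0,0]
  ]
}}

```text
clock: 11.52
position: [430.1, 191.6, 137.1]
ee_rot: [180.0, 0.1, -10.3]
ft_force: [0.8, 0.2, -2.7]
grip_width: 13.7
```

Run:
```python
from h import *
to([560,-12,160],1.0); s=ctrl.state(); print(s['grip_width'],s['ft_force'],s['qpos'])
```

```text
clock 11.52 pos [430.1 191.6 137.1] rot [ 1.7996e+02  1.0000e-01 -1.0330e+01]
shift [ 0.1643  0.177  -0.0231] rows 5.818426930471722
turn [  0.03   0.1  -11.33]
13.654987418337821 [ 0.81123706  0.21803655 -2.73805109] [  19.79505042    2.57702186  -47.46719038  112.51721543    2.04465383
   65.85358745 -128.81171179]
```

Emit:
{"op": "play_rows", "data": {
  "plan": [
    [0.02,0.022,-0.006,0,0,-1.5,0],
    [0.047,0.05,-0.0115,0,0,-3.5,0],
    [0.075,0.08,-0.0115,0,0,-5.5,0],
    [0.082,0.0885,-0.0115,0,0,-5.7,0]
  ]
}}

```text
clock: 11.85
position: [499.0, 82.6, 148.2]
ee_rot: [179.8, -0.2, -5.0]
ft_force: [0.3, -2.3, -3.9]
grip_width: 13.9
```

Emit:
{"op": "play_rows", "data": {
  "plan": [
    [0.025,0.031,-0.0115,0,0,-2.8,0],
    [0.048,0.062,-0.0115,0,0,-5,0],
    [0.064,0.086,-0.0115,0,0,-5.6,0],
    [0.069,0.095,-0.0115,0,0,-5.6,0],
    [0.069,0.0965,-0.0115,0,0,-5.6,0]
  ]
}}

```text
clock: 12.27
position: [557.0, -15.6, 158.3]
ee_rot: [-180.0, 0.1, 0.6]
ft_force: [-0.2, 0.8, -3.1]
grip_width: 13.8
```

Run:
```python
from h import *
ctrl.camera('wrist')
c,D=look('wrist',['lid_grip','lid_eye','press_hinge','press_ring'],'w7.png')
s=ctrl.state(); z0=s['position'][2]-16.4
say(D,dict(lid_grip=z0+34,lid_eye=z0+12,press_hinge=76,press_ring=64)); keep('w7',D)
to([556,-12,100],1.0); print(z0,s['ft_force'])
```

```text
lid_grip 0.6 [284. 284.] [551.9 -14.9 176.8]
lid_eye 0.74 [280. 266.] [551.7 -12.8 154.8]
press_hinge 0.85 [282.  95.] [650.8 -12.6  76. ]
clock 12.57 pos [556.2  -9.8 159.2] rot [-1.7999e+02  1.0000e-02  1.1000e+00]
shift [-0.0002  0.0022  0.0592] rows 1.4199249538300118
turn [-0.01  0.01  0.1 ]
142.77020283619012 [ 0.60024676 -0.23647808 -2.03641031]
```

View pics/w7.png

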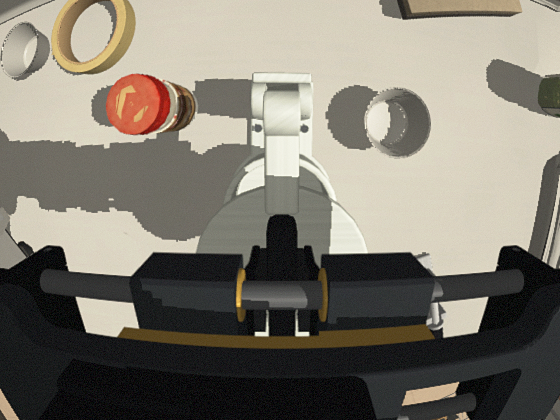

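The camera now looks straight at the hinge. The knuckles are at about columns 250–312, rows 75–130, and the lid's arm and eye lie above them, centred near column 282. I'll crop to check alignment.

Run:
```python
import cv2
a=cv2.imread('pics/w7.png')[60:190,210:360]; cv2.imwrite('pics/w7c.png',cv2.resize(a,None,fx=4.6,fy=4.6,interpolation=cv2.INTER_CUBIC))
```

```text
(no output)
```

View pics/w7c.png

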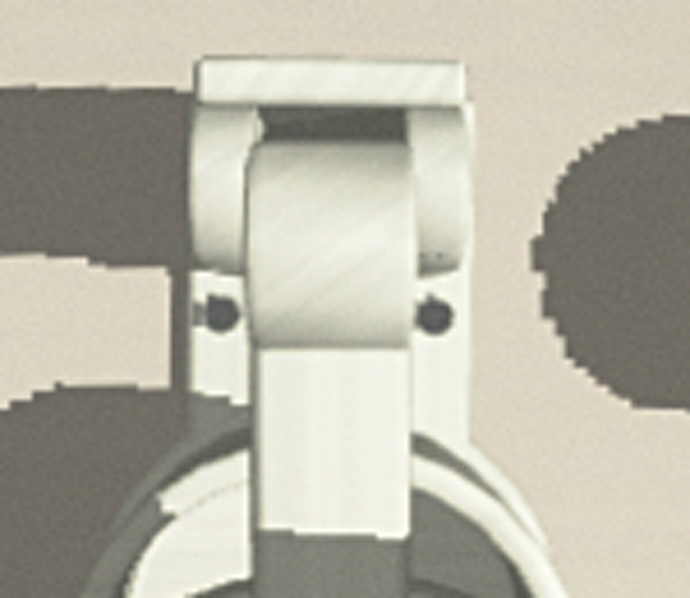

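Run:
```python
from h import *
J=json.load(open('obs.json')); 
import h
c=ctrl.camera('wrist')   # same pose, settled
print(np.round(c['xyz'],1),np.round(c['orientation'],2)); 
o,_=ray(c,'wrist',(282,100))
def ang(row): d=ray(c,'wrist',(282,row))[1]; return np.arctan2(d[0],-d[2])   # from straight down, +x ahead
def cyl(row,z,r,side):  # side -1: near(lower row edge, -x side), +1 far
    H=o[2]-z; a=ang(row)
    # tangent: centre offset from camera dx with  dx*cos a - H*sin a = -side*r
    return o[0]+(H*np.sin(a)-side*r)/np.cos(a)
z0=ctrl.state()['position'][2]-16.4
print('eye near',cyl(135.65,z0+12,12,-1),'far',cyl(90.4,z0+12,12,1))
print('knuckle from lower edge',cyl(119.1,76,14,-1))
print('web front edge->hinge x',o[0]+(o[2]-84)*np.tan(ang(83))-12.5)
print('y of eye/knuckle', atz(ray(c,'wrist',(281.85,110)),z0+12+12*0.7), atz(ray(c,'wrist',(281.96,110)),84))
g=c['pixels'][:,282].astype(int).sum(1); print([(r,g[r]) for r in range(70,140)])
to([556,-12,100],1.0)
```

```text
[629.5  -8.8 321.3] [ 1.6415e+02  6.0000e-02 -8.8900e+01]
eye near 635.2321490878578 far 634.3878943866887
knuckle from lower edge 646.759025055347
web front edge->hinge x 646.6417259612491
y of eye/knuckle [636.01221014  -8.66569407 163.19434209] [639.29444634  -8.68362017  84.        ]
[(70, np.int64(625)), (71, np.int64(627)), (72, np.int64(536)), (73, np.int64(550)), (74, np.int64(685)), (75, np.int64(711)), (76, np.int64(705)), (77, np.int64(694)), (78, np.int64(697)), (79, np.int64(693)), (80, np.int64(700)), (81, np.int64(658)), (82, np.int64(557)), (83, np.int64(368)), (84, np.int64(295)), (85, np.int64(298)), (86, np.int64(271)), (87, np.int64(271)), (88, np.int64(260)), (89, np.int64(259)), (90, np.int64(326)), (91, np.int64(420)), (92, np.int64(502)), (93, np.int64(511)), (94, np.int64(530)), (95, np.int64(562)), (96, np.int64(573)), (97, np.int64(592)), (98, np.int64(608)), (99, np.int64(639)), (100, np.int64(648)), (101, np.int64(648)), (102, np.int64(650)), (103, np.int64(662)), (104, np.int64(656)), (105, np.int64(667)), (106, np.int64(682)), (107, np.int64(689)), (108, np.int64(690)), (109, np.int64(700)), (110, np.int64(699)), (111, np.int64(697)), (112, np.int64(706)), (113, np.int64(708)), (114, np.int64(705)), (115, np.int64(706)), (116, np.int64(699)), (117, np.int64(699)), (118, np.int64(692)), (119, np.int64(680)), (120, np.int64(673)), (121, np.int64(654)), (122, np.int64(653)), (123, np.int64(658)), (124, np.int64(660)), (125, np.int64(647)), (126, np.int64(643)), (127, np.int64(615)), (128, np.int64(597)), (129, np.int64(590)), (130, np.int64(574)), (131, np.int64(540)), (132, np.int64(544)), (133, np.int64(527)), (134, np.int64(487)), (135, np.int64(510)), (136, np.int64(688)), (137, np.int64(725)), (138, np.int64(719)), (139, np.int64(712))]
clock 12.62 pos [556.4 -10.2 159.2] rot [180.     0.     1.08]
shift [-0.0004  0.0018  0.0592] rows 1.4202330541873627
turn [0.   0.   0.08]
```

The eye is centred on the knuckles in y to about 0.1 mm and sits 12 mm short of the hinge axis in x. I'll advance 7 mm and descend, then push back gently.

Emit:
{"op": "play_rows", "data": {
  "plan": [
    [0.003,0,0.01,0,0,0,0],
    [0.007,0,0.025,0,0,0,0],
    [0.007,0,0.042,0,0,0,0],
    [0.007,0,0.053,0,0,0,0],
    [0.007,0,0.058,0,0,0,0]
  ]
}}

```text
clock: 13.03
position: [562.3, -11.4, 98.5]
ee_rot: [-180.0, 0.2, 1.0]
ft_force: [-0.0, -0.5, -2.4]
grip_width: 13.8
```

Emit:
{"op": "play_rows", "data": {
  "plan": [
    [0,0,0.004,0,0,0,0],
    [0,0,0.009,0,0,0,0],
    [0,0,0.014,0,0,0,0],
    [0,0,0.017,0,0,0,0],
    [0,0,0.018,0,0,0,0]
  ]
}}

```text
clock: 13.45
position: [563.7, -11.9, 82.7]
ee_rot: [180.0, 0.0, 0.9]
ft_force: [0.6, 0.2, -3.6]
grip_width: 13.6
```

Emit:
{"op": "play_rows", "data": {
  "plan": [
    [0,0,0.001,0,0,0,0],
    [0,0,0.002,0,0,0,0],
    [0,0,0.0025,0,0,0,0],
    [0,0,0.0025,0,0,0,0]
  ]
}}

```text
clock: 13.78
position: [564.0, -11.8, 80.6]
ee_rot: [180.0, -0.0, 0.9]
ft_force: [-0.0, -0.7, -2.6]
grip_width: 13.7
```

Run:
```python
from h import *
c=ctrl.camera('wrist'); a=c['pixels'][10:140,210:360,::-1]; cv2.imwrite('pics/w8c.png',cv2.resize(a,None,fx=4.6,fy=4.6,interpolation=cv2.INTER_CUBIC))
s=ctrl.state(); print(s['position'],s['ft_force'],c['xyz'])
```

```text
[563.95938768 -11.78830051  80.67444259] [ 0.74410423 -1.01587105 -2.81588284] [637.14219633 -10.96075777 242.81094808]
```

View pics/w8c.png

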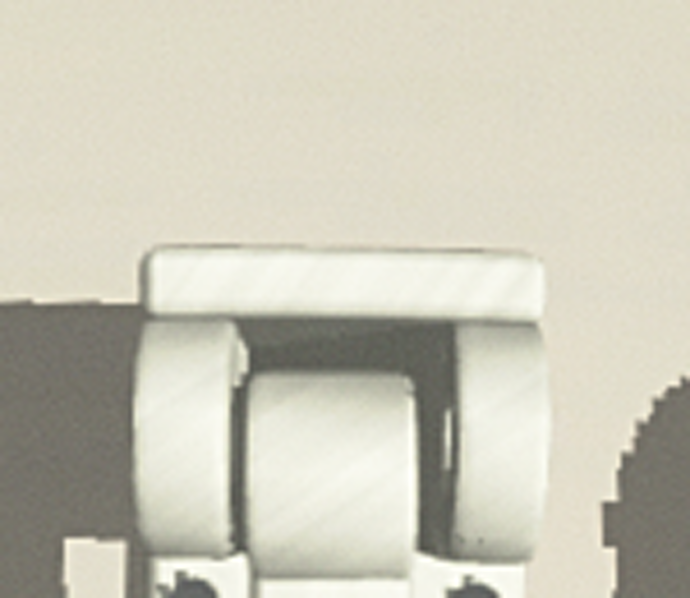

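The eye is down in the gap, spanning crop columns 245–415 between the knuckle faces at 238 and 453, so it sits 1.7 mm toward +y. I'll correct that and push back.

Emit:
{"op": "play_rows", "data": {
  "plan": [
    [0.001,0.001,0,0,0,0,0],
    [0.002,0.0016,0,0,0,0,0],
    [0.003,0.0016,0,0,0,0,0],
    [0.004,0.0016,0,0,0,0,0],
    [0.004,0.0016,0,0,0,0,0]
  ]
}}

```text
clock: 14.25
position: [568.2, -13.3, 80.6]
ee_rot: [-180.0, -0.0, 0.9]
ft_force: [-0.9, 0.2, -3.5]
grip_width: 13.9
```

Emit:
{"op": "play_rows", "data": {
  "plan": [
    [0.0005,0,0.0004,0,0,0,0],
    [0.001,0,0.0006,0,0,0,0],
    [0.001,0,0.0006,0,0,0,0],
    [0.001,0,0.0006,0,0,0,0]
  ]
}}

```text
clock: 14.58
position: [568.3, -13.3, 80.4]
ee_rot: [180.0, 0.1, 0.9]
ft_force: [-4.3, -0.9, 3.7]
grip_width: 13.4
```

Emit:
{"op": "play_rows", "data": {
  "plan": [
    [0.0005,0,0,0,0,0,0],
    [0.0005,0,0,0,0,0,0],
    [0.0005,0,0,0,0,0,0]
  ]
}}

```text
clock: 14.83
position: [568.2, -13.3, 80.4]
ee_rot: [180.0, 0.1, 0.9]
ft_force: [-6.9, 0.0, 6.4]
grip_width: 13.5
```

Contact with the web and rim (−6.9 N in x, +6.4 N in z). Releasing and lifting.

Emit:
{"op": "play_rows", "data": {
  "plan": [
    [-0.001,0,-0.0003,0,0,0,10],
    [-0.001,0,-0.0003,0,0,0,25],
    [-0.001,0,-0.0003,0,0,0,45],
    [-0.001,0,-0.0003,0,0,0,45],
    [-0.001,0,-0.0003,0,0,0,45]
  ]
}}

```text
clock: 15.25
position: [568.9, -13.3, 80.4]
ee_rot: [180.0, -0.1, 0.9]
ft_force: [-0.8, -0.1, 0.8]
grip_width: 32.5
```

Emit:
{"op": "play_rows", "data": {
  "plan": [
    [0,0,-0.01,0,0,0,45],
    [0,0,-0.03,0,0,0,45],
    [0,0,-0.05,0,0,0,45],
    [0,0,-0.065,0,0,0,45],
    [0,0,-0.075,0,0,0,45]
  ]
}}

```text
clock: 15.67
position: [569.6, -13.1, 157.9]
ee_rot: [180.0, -0.2, 0.9]
ft_force: [-0.3, 0.2, -0.5]
grip_width: 38.7
```

Run:
```python
from h import *
ctrl.camera('wrist')
c,D=look('wrist',['lid_eye','press_hinge','lid_grip'],'w9.png'); say(D,dict(Z,lid_eye=76,lid_grip=98)); keep('w9',D)
a=c['pixels'][60:190,210:360,::-1]; cv2.imwrite('pics/w9c.png',cv2.resize(a,None,fx=4.6,fy=4.6,interpolation=cv2.INTER_CUBIC))
to([568,-13,200],1); to([425,-185,250],25); to([425,-185,250],0)
```

```text
lid_eye 0.92 [281. 122.] [645.6 -12.   76. ]
press_hinge 0.79 [280. 117.] [649.2 -10.9  76. ]
lid_grip 0.55 [285. 236.] [563.8 -16.1  98. ]
clock 15.92 pos [567.8 -13.4 154.4] rot [1.7999e+02 8.0000e-02 9.3000e-01]
shift [ 0.0002 -0.0004 -0.0456] rows 1.0941619522340813
turn [ 0.01  0.08 -0.07]
clock 15.92 pos [567.8 -13.4 154.4] rot [1.7999e+02 8.0000e-02 9.3000e-01]
shift [-0.1457  0.1692 -0.0954] rows 5.823092977062806
turn [-1.000e-02  8.000e-02 -2.407e+01]
clock 15.92 pos [567.8 -13.4 154.4] rot [1.7999e+02 8.0000e-02 9.3000e-01]
shift [-0.1457  0.1692 -0.0954] rows 5.823092977062806
turn [0.01 0.08 0.93]
```

View pics/w9c.png

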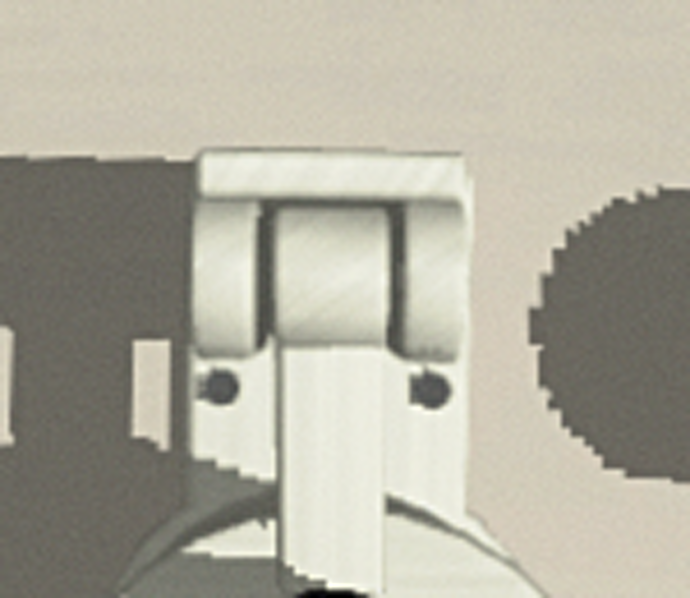

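The lid is seated. The eye (crop 272–388) sits centred between the knuckle faces (257–407) and concentric in x. On to the pin.

Emit:
{"op": "play_rows", "data": {
  "plan": [
    [-0.005,0.005,-0.03,0,0,-3,60],
    [-0.035,0.04,-0.048,0,0,-8,60],
    [-0.065,0.075,-0.048,0,0,-12,60],
    [-0.073,0.085,-0.048,0,0,-12,60]
  ]
}}

```text
clock: 16.25
position: [494.6, -102.5, 203.0]
ee_rot: [179.9, 0.1, 13.0]
ft_force: [0.3, -0.6, -0.8]
grip_width: 51.3
```

Emit:
{"op": "play_rows", "data": {
  "plan": [
    [-0.03,0.023,-0.02,0,0,-6,60],
    [-0.058,0.044,-0.03,0,0,-12,60],
    [-0.077,0.058,-0.03,0,0,-12,60],
    [-0.086,0.065,-0.03,0,0,-12,60],
    [-0.089,0.068,-0.03,0,0,-12,60]
  ]
}}

```text
clock: 16.67
position: [423.0, -188.0, 232.4]
ee_rot: [-180.0, 0.1, 24.6]
ft_force: [0.4, 0.4, -0.7]
grip_width: 52.6
```

Emit:
{"op": "play_rows", "data": {
  "plan": [
    [0,0,0.02,0,0,0,60],
    [0,0,0.035,0,0,0,60],
    [0,0,0.04,0,0,0,60],
    [0,0,0.04,0,0,0,60]
  ]
}}

```text
clock: 17.0
position: [424.5, -184.3, 191.2]
ee_rot: [-179.8, 0.1, 25.0]
ft_force: [-0.2, -0.2, 0.1]
grip_width: 51.9
```

```bash
cat > p.py <<'E'
from h import *
import sys
tag=sys.argv[1]
ctrl.camera('wrist')
c,D=look('wrist',['pin_grip','pin_collar','pin'],tag+'.png'); say(D,Z); keep(tag,D)
l=ctrl.trace('wrist','pin_grip')
print([(round(x['conf'],2),np.round(x['at']),x['pixels'].sum()) for x in l[:2]])
m=(l[0]['pixels'])&(c['pixels'].max(2)<70); v,u=np.nonzero(m)
if len(u)>20:
    (cx,cy),(w,h),a=cv2.minAreaRect(np.c_[u,v].astype(np.float32)); b=cv2.boxPoints(((cx,cy),(w,h),a)); print('rect',cx,cy,w,h,a)
    print('centre',np.round(atz(ray(c,'wrist',(cx,cy)),54),1),'corners',np.round([atz(ray(c,'wrist',q),54)[:2] for q in b],1).tolist())
print(np.round(c['xyz'],1),np.round(c['orientation'],2)); to([408,-191,29],25)
a=c['pixels'][int(max(0,cy-100)):int(cy+40),200:360,::-1]; cv2.imwrite('pics/'+tag+'c.png',cv2.resize(a,None,fx=4,fy=4,interpolation=cv2.INTER_CUBIC))
E
python3 p.py w10
```

```text
pin_grip 0.94 [284. 220.] [ 405.9 -194.9   45. ]
pin_collar 0.9 [285. 193.] [ 431.7 -184.6   45. ]
pin 0.76 [284. 220.] [ 393.5 -201.     0. ]
[(0.71, array([280., 199.]), np.int64(1210)), (0.34, array([212.,  47.]), np.int64(1446))]
rect 280.72174072265625 215.83663940429688 16.957969665527344 40.687137603759766 8.61564826965332
centre [ 411.4 -189.4   54. ] corners [[389.2, -187.3], [428.4, -175.9], [432.9, -191.3], [393.8, -203.4]]
[ 491.7 -153.7  354.5] [164.13   0.17 -64.99]
clock 17.3 pos [ 425.9 -185.7  194. ] rot [ 1.7994e+02 -5.0000e-02  2.4950e+01]
shift [-0.0186 -0.0029  0.165 ] rows 3.9824333667352922
turn [ 0.06 -0.05 -0.05]
```

View pics/w10c.png

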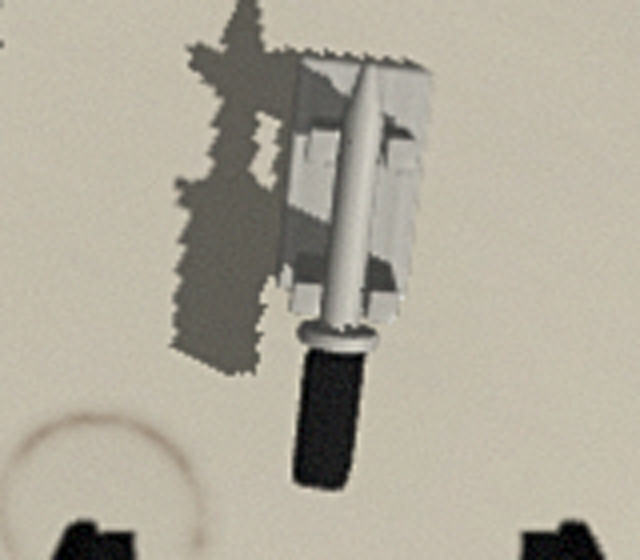

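The pin is clear. Pixel positions are nose (292,131), collar (285,199) and grip centre (282,219). It is turned a few degrees from the tool, so I'll compute the axis.

Run:
```python
from h import *
c=ctrl.camera('wrist')
P={k:atz(ray(c,'wrist',uv),z) for k,uv,z in [('nose',(292.3,131.5),45),('mid',(288.7,165),50),('collar',(284.8,199.5),45),('gtop',(283.2,203),54),('gbot',(280.3,236.5),54)]}
for k in P: print(k,np.round(P[k],1))
f=lambda a,b: np.degrees(np.arctan2(*(P[b]-P[a])[[1,0]]))
print('yaw',f('collar','nose'),f('gbot','gtop'),f('gbot','mid'),'len',np.linalg.norm(P['nose']-P['collar']))
```

```text
nose [ 489.7 -166.8   45. ]
mid [ 459.6 -177.1   50. ]
collar [ 426.6 -188.5   45. ]
gtop [ 424.7 -187.6   54. ]
gbot [ 392.6 -199.4   54. ]
yaw 18.946522508968584 20.228981643073414 18.44797183683254 len 66.80411945516931
```

Emit:
{"op": "play_rows", "data": {
  "plan": [
    [-0.01,0,0.03,0,0,3,60],
    [-0.0194,0.0004,0.065,0,0,6,60],
    [-0.0194,0.0004,0.09,0,0,6,60],
    [-0.0194,0.0004,0.105,0,0,6,60],
    [-0.0194,0.0004,0.11,0,0,6,60]
  ]
}}

```text
clock: 17.77
position: [406.1, -193.5, 81.0]
ee_rot: [-179.8, 0.2, 18.9]
ft_force: [-0.6, -0.2, -0.2]
grip_width: 52.0
```

Run:
```python
from h import *
ctrl.camera('wrist')
c,D=look('wrist',['pin_grip','pin_collar'],None); say(D,Z)
m=ctrl.trace('wrist','pin_grip'); 
cv2.imwrite('pics/w11.png',c['pixels'][:,:,::-1])
to([408.5,-194.2,26],19); to([D['pin_grip'][2][0][0],0,0],19) if 0 else None
g=c['pixels'].max(2)
for r in range(int(D['pin_collar'][1][1])-90,int(D['pin_collar'][1][1])+60,12):
    row=g[r,200:360]; print(r,'dark',np.nonzero(row<45)[0][[0,-1]]+200 if (row<45).any() else None)
print(np.round(c['xyz'],1))
```

```text
pin_collar 0.97 [282. 204.] [ 428.5 -186.4   45. ]
clock 18.02 pos [ 409.1 -194.7   84.8] rot [ 1.7988e+02 -1.0000e-01  1.8940e+01]
shift [-0.0005 -0.0008  0.0588] rows 1.409322027830597
turn [ 0.13 -0.1  -0.06]
113 dark None
125 dark None
137 dark None
149 dark None
161 dark None
173 dark None
185 dark None
197 dark None
209 dark None
221 dark [270 291]
233 dark [270 291]
245 dark [270 290]
257 dark [212 351]
[ 476.2 -170.1  243.5]
```

View pics/w11.png

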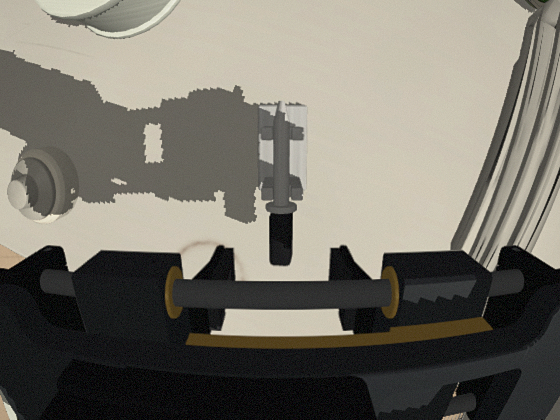

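The pin lies along the tool axis, with the grip centred at column 280.5 and the nose at (283,103). Descending to grasp.

Emit:
{"op": "play_rows", "data": {
  "plan": [
    [-0.001,0,0.015,0,0,-0.5,50],
    [-0.001,0,0.033,0,0,-0.5,50],
    [-0.001,0,0.047,0,0,-0.5,50],
    [-0.001,0,0.055,0,0,-0.5,50],
    [-0.001,0,0.058,0,0,-0.5,50]
  ]
}}

```text
clock: 18.43
position: [406.9, -194.5, 25.1]
ee_rot: [-180.0, 0.0, 19.4]
ft_force: [-0.1, -0.3, -0.3]
grip_width: 43.6
```

Emit:
{"op": "play_rows", "data": {
  "newtons": 40,
  "plan": [
    [0,0,0,0,0,0,40],
    [0,0,0,0,0,0,25],
    [0,0,0,0,0,0,10],
    [0,0,0,0,0,0,0],
    [0,0,0,0,0,0,0]
  ]
}}

```text
clock: 18.85
position: [407.3, -194.9, 25.9]
ee_rot: [179.9, -0.0, 19.4]
ft_force: [-1.3, 0.6, 0.4]
grip_width: 17.7
```

Emit:
{"op": "play_rows", "data": {
  "plan": [
    [0,0,0,0,0,0,0],
    [0,0,0,0,0,0,0],
    [0,0,0,0,0,0,0],
    [0,0,0,0,0,0,0]
  ]
}}

```text
clock: 19.18
position: [407.1, -194.6, 25.5]
ee_rot: [180.0, -0.0, 19.4]
ft_force: [0.4, -0.2, 2.9]
grip_width: 13.4
```

Run:
```python
from h import *
to([646.7,-170,160],90.9); s=ctrl.state(); print(s['grip_width'],s['ft_force'])
```

```text
clock 19.18 pos [ 407.1 -194.6   25.5] rot [ 1.7997e+02 -2.0000e-02  1.9430e+01]
shift [ 0.2342  0.0565 -0.1344] rows 6.6146527234281045
turn [ 3.000e-02  0.000e+00 -7.147e+01]
13.432801241047125 [ 0.37400922 -0.20623213  2.93691891]
```

Emit:
{"op": "play_rows", "data": {
  "plan": [
    [0,0,-0.008,0,0,0,0],
    [0,0,-0.025,0,0,0,0],
    [0,0,-0.05,0,0,0,0],
    [0,0,-0.08,0,0,0,0],
    [0,0,-0.11,0,0,0,0]
  ]
}}

```text
clock: 19.6
position: [406.1, -194.0, 136.3]
ee_rot: [-179.9, 0.1, 19.4]
ft_force: [0.2, -0.6, -0.1]
grip_width: 13.5
```

Emit:
{"op": "play_rows", "data": {
  "plan": [
    [0.02,0.005,-0.01,0,0,-7,0],
    [0.045,0.011,-0.015,0,0,-14,0],
    [0.075,0.018,-0.015,0,0,-21,0],
    [0.105,0.025,-0.015,0,0,-28,0],
    [0.121,0.0285,-0.015,0,0,-35.5,0]
  ]
}}

```text
clock: 20.02
position: [533.4, -180.2, 150.9]
ee_rot: [179.9, -0.1, 55.0]
ft_force: [0.3, 0.1, -0.5]
grip_width: 13.5
```

Emit:
{"op": "play_rows", "data": {
  "plan": [
    [0.02,0.023,0,0,0,-7,0],
    [0.04,0.046,0,0,0,-14,0],
    [0.058,0.067,0,0,0,-21,0],
    [0.071,0.082,0,0,0,-28,0],
    [0.078,0.09,0,0,0,-35,0]
  ]
}}

```text
clock: 20.43
position: [650.9, -168.8, 149.8]
ee_rot: [180.0, -0.1, 90.0]
ft_force: [-0.6, -0.6, -1.2]
grip_width: 13.7
```

Run:
```python
from h import *
ctrl.camera('wrist')
c,D=look('wrist',['pin_grip','pin_collar','press_hinge','lid_eye'],'w12.png')
zt=ctrl.state()['position'][2]
say(D,dict(press_hinge=76,lid_eye=76,pin_collar=zt+19.5,pin_grip=zt+19.5))
to([646.7,-150,56.5],90.9); s=ctrl.state(); print(s['grip_width'],s['ft_force'],c['xyz'],c['orientation'])
```

```text
pin_grip 0.84 [278. 276.] [ 648.8 -166.   169.8]
pin_collar 0.7 [282. 232.] [ 650.2 -143.5  169.8]
press_hinge 0.75 [278.  14.] [646.6 -11.   76. ]
lid_eye 0.77 [278.  13.] [647.1 -10.5  76. ]
clock 20.73 pos [ 648.  -170.3  150.3] rot [-1.7994e+02  4.0000e-02  8.9440e+01]
shift [ 0.0203 -0.0014  0.0938] rows 2.3010598170218106
turn [-0.06  0.04 -1.46]
13.63148055857048 [-0.22116492 -0.15283434 -0.52218164] [649.69359678 -94.58193345 311.92654057] [ 1.64363241e+02 -4.29987803e-02  3.35324191e-01]
```

View pics/w12.png

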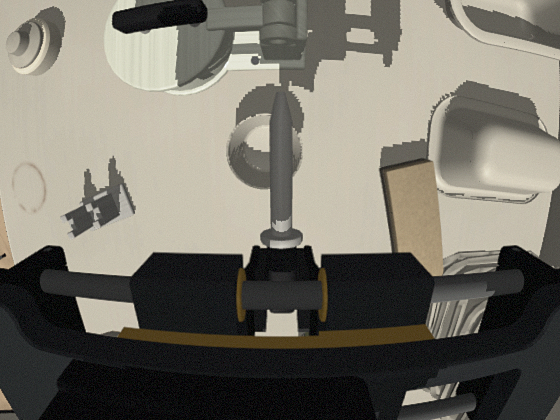

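The pin is in line with the tool: collar at (282,238), nose at (281,88), hinge at (278,14). I'll descend to axis height with the nose about 18 mm before the knuckle and measure again.

Emit:
{"op": "play_rows", "data": {
  "plan": [
    [0.01,-0.0015,0.02,0,0,-1.4,0],
    [0.02,-0.002,0.045,0,0,-1.4,0],
    [0.03,-0.002,0.07,0,0,-1.4,0],
    [0.032,-0.002,0.085,0,0,-1.4,0],
    [0.032,-0.002,0.092,0,0,-1.4,0]
  ]
}}

```text
clock: 21.15
position: [645.1, -137.1, 56.0]
ee_rot: [-179.8, -0.0, 91.0]
ft_force: [-1.1, -0.1, -0.5]
grip_width: 13.7
```

Emit:
{"op": "play_rows", "data": {
  "plan": [
    [0,0,0.001,0,0,0,0],
    [0,0,0.001,0,0,0,0],
    [0,0,0.001,0,0,0,0],
    [0,0,0.001,0,0,0,0]
  ]
}}

```text
clock: 21.48
position: [648.4, -138.7, 58.9]
ee_rot: [179.9, 0.1, 90.9]
ft_force: [-0.1, -0.4, 0.3]
grip_width: 13.7
```

Run:
```python
from h import *
c,D=look('wrist',['pin_collar','press_hinge','lid_eye'],'w13.png')
zt=ctrl.state()['position'][2]
say(D,dict(press_hinge=76,lid_eye=76,pin_collar=zt+19.5,pin_grip=zt+19.5))
to([646.7,-138,56.5],90.9); print(c['xyz'],c['orientation'])
a=c['pixels'][0:150,200:380,::-1]; cv2.imwrite('pics/w13c.png',cv2.resize(a,None,fx=4,fy=4,interpolation=cv2.INTER_CUBIC))
```

```text
pin_collar 0.58 [283. 232.] [ 647.3 -113.9   77.5]
lid_eye 0.74 [287.  10.] [647.1 -11.2  76. ]
clock 21.68 pos [ 647.7 -138.    58. ] rot [1.7994e+02 3.0000e-02 9.0980e+01]
shift [ 0.     -0.001   0.0015] rows 0.04276734739500209
turn [0.06 0.03 0.08]
[645.32524301 -64.26276449 220.96672475] [ 1.64175739e+02 -1.18309872e-01  9.21962337e-01]
```

View pics/w13c.png

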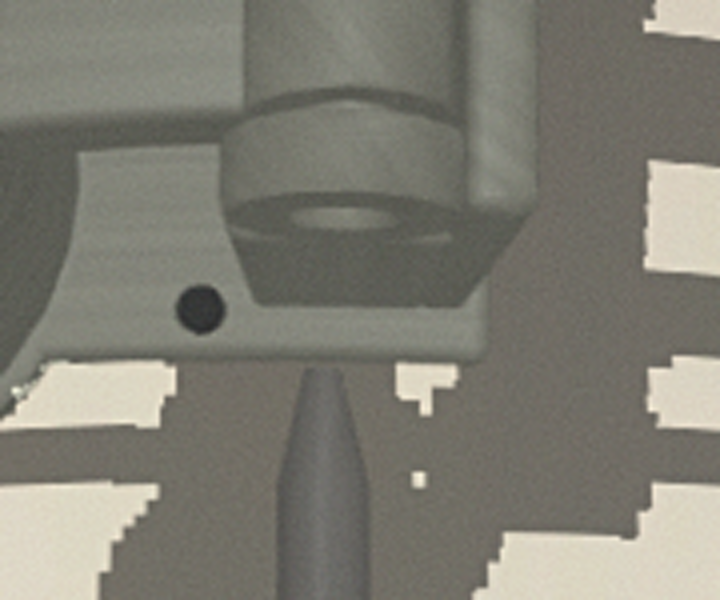

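The final view shows the nose at (280,92) and the near knuckle's hole at (286,54). The pin must go about 2.5 mm towards +x. I'll check the heights from the same rays.

Run:
```python
from h import *
c=ctrl.camera('wrist'); s=ctrl.state(); p=s['position']; print(np.round(p,2),np.round(c['xyz'],1),s['ft_force'])
aty=lambda uv,y:(lambda o,d:o+d*(y-o[1])/d[1])(*ray(c,'wrist',uv))
for gy in (p[1],p[1]-1,p[1]+1): print('nose',np.round(aty((280.3,92.7),gy+86),1))
for y in (-33,-34.5): print('hole',np.round(aty((286,53.75),y),1))
print('collar top edge', np.round(aty((283,232),p[1]+20),1))
to([p[0]+2.5,p[1]+12,56.5],p[0]*0+90.98)
```

```text
[ 647.57 -137.92   57.76] [644.8 -63.7 220.1] [ 0.51361156  0.1099375  -0.88752624]
nose [644.3 -51.9  97.2]
nose [644.3 -52.9 107.6]
nose [644.2 -50.9  86.8]
hole [646.3 -33.   79.9]
hole [646.2 -34.5  86.8]
collar top edge [ 646.6 -117.9   63.1]
clock 21.73 pos [ 647.6 -137.9   57.8] rot [1.7996e+02 2.0000e-02 9.0980e+01]
shift [0.012  0.0027 0.0013] rows 0.29550730710275763
turn [0.04 0.02 0.  ]
```

Emit:
{"op": "play_rows", "data": {
  "plan": [
    [0,0.001,0.0007,0,0,0,0],
    [0,0.0024,0.0014,0,0,0,0],
    [0,0.0024,0.0014,0,0,0,0],
    [0.003,0.0024,0.0014,0,0,0,0],
    [0.008,0.0024,0.0014,0,0,0,0]
  ]
}}

```text
clock: 22.15
position: [649.4, -130.2, 55.7]
ee_rot: [-180.0, 0.0, 90.9]
ft_force: [-0.4, 0.2, -0.6]
grip_width: 13.4
```

Emit:
{"op": "play_rows", "data": {
  "plan": [
    [0.004,0,0,0,0,0,0],
    [0.008,0,0,0,0,0,0],
    [0.012,0,0,0,0,0,0],
    [0.014,0,0,0,0,0,0],
    [0.014,0,0,0,0,0,0]
  ]
}}

```text
clock: 22.57
position: [649.3, -114.5, 55.9]
ee_rot: [180.0, -0.0, 91.1]
ft_force: [0.7, 0.5, -0.0]
grip_width: 13.6
```

Emit:
{"op": "play_rows", "data": {
  "plan": [
    [0.002,0,0,0,0,0,0],
    [0.004,0,0,0,0,0,0],
    [0.006,0,0,0,0,0,0],
    [0.008,0,0,0,0,0,0]
  ]
}}

```text
clock: 22.9
position: [649.3, -107.8, 55.9]
ee_rot: [180.0, 0.0, 91.0]
ft_force: [1.2, -0.2, -0.4]
grip_width: 13.7
```

No contact force, and the nose is inside the near knuckle. Continuing.

Emit:
{"op": "play_rows", "data": {
  "plan": [
    [0.002,0,-0.0004,0,0,0,0],
    [0.004,0,-0.0004,0,0,0,0],
    [0.006,0,-0.0004,0,0,0,0],
    [0.008,0,-0.0004,0,0,0,0]
  ]
}}

```text
clock: 23.23
position: [649.1, -99.6, 56.3]
ee_rot: [180.0, 0.0, 91.0]
ft_force: [-0.9, -0.3, 0.2]
grip_width: 13.8
```

Emit:
{"op": "play_rows", "data": {
  "plan": [
    [0.002,0,0,0,0,0,0],
    [0.004,0,0,0,0,0,0],
    [0.006,0,0,0,0,0,0],
    [0.008,0,0,0,0,0,0]
  ]
}}

```text
clock: 23.57
position: [649.0, -91.7, 56.3]
ee_rot: [180.0, 0.0, 91.0]
ft_force: [-0.1, -0.1, -0.2]
grip_width: 13.4
```

Emit:
{"op": "play_rows", "data": {
  "plan": [
    [0.002,0,0,0,0,0,0],
    [0.004,0,0,0,0,0,0],
    [0.006,0,0,0,0,0,0],
    [0.008,0,0,0,0,0,0],
    [0.01,0,0,0,0,0,0]
  ]
}}

```text
clock: 23.98
position: [648.8, -81.7, 56.3]
ee_rot: [180.0, 0.0, 91.0]
ft_force: [0.2, 0.1, -0.1]
grip_width: 13.7
```

Emit:
{"op": "play_rows", "data": {
  "plan": [
    [0.002,0,0,0,0,0,0],
    [0.004,0,0,0,0,0,0],
    [0.006,0,0,0,0,0,0],
    [0.008,0,0,0,0,0,0]
  ]
}}

```text
clock: 24.32
position: [648.7, -73.7, 56.3]
ee_rot: [180.0, 0.0, 91.0]
ft_force: [1.8, -0.8, 0.9]
grip_width: 13.7
```

Emit:
{"op": "play_rows", "data": {
  "plan": [
    [0.002,0,0,0,0,0,0],
    [0.004,0,0,0,0,0,0],
    [0.006,0,0,0,0,0,0],
    [0.008,0,0,0,0,0,0],
    [0.01,0,0,0,0,0,0]
  ]
}}

```text
clock: 24.73
position: [648.6, -63.7, 56.3]
ee_rot: [180.0, 0.0, 91.0]
ft_force: [1.3, -1.2, 0.7]
grip_width: 13.6
```

Emit:
{"op": "play_rows", "data": {
  "plan": [
    [0.001,0,0,0,0,0,0],
    [0.002,0,0,0,0,0,0],
    [0.003,0,0,0,0,0,0],
    [0.004,0,0,0,0,0,0]
  ]
}}

```text
clock: 25.07
position: [648.5, -59.9, 56.3]
ee_rot: [180.0, 0.0, 91.0]
ft_force: [2.2, -1.7, 0.1]
grip_width: 13.7
```

Emit:
{"op": "play_rows", "data": {
  "plan": [
    [0.001,0,0,0,0,0,0],
    [0.002,0,0,0,0,0,0],
    [0.003,0,0,0,0,0,0],
    [0.0035,0,0,0,0,0,0]
  ]
}}

```text
clock: 25.4
position: [648.4, -57.7, 56.3]
ee_rot: [180.0, 0.1, 90.9]
ft_force: [2.1, -4.8, 0.7]
grip_width: 13.6
```

Emit:
{"op": "play_rows", "data": {
  "plan": [
    [0.0005,0,0,0,0,0,0],
    [0.001,0,0,0,0,0,0],
    [0.0015,0,0,0,0,0,0],
    [0.0015,0,0,0,0,0,0]
  ]
}}

```text
clock: 25.73
position: [648.4, -57.7, 56.3]
ee_rot: [180.0, 0.2, 90.9]
ft_force: [3.0, -7.1, 0.9]
grip_width: 13.4
```

Run:
```python
from h import *
c,D=look('wrist',['pin_collar','pin_grip','lid_eye','press_hinge'],'w14.png')
say(D,dict(pin_collar=76,pin_grip=76,lid_eye=76,press_hinge=76))
s=ctrl.state(); print(s['position'],s['ft_force'])
```

```text
pin_collar 0.67 [284. 235.] [647.5 -34.2  76. ]
pin_grip 0.61 [278. 276.] [645.  -55.5  76. ]
lid_eye 0.68 [282. 188.] [646.5 -11.8  76. ]
[648.35525678 -57.7110263   56.33124775] [ 2.15774062 -6.08217395 -0.74547819]
```

Hard stop: the position holds at y = −57.7 while the push grows. The collar reads 22.4 mm from the eye, so it's home. Releasing.

Emit:
{"op": "play_rows", "data": {
  "plan": [
    [-0.002,0,0,0,0,0,0],
    [-0.002,0,0,0,0,0,10],
    [-0.002,0,0,0,0,0,25],
    [-0.002,0,0,0,0,0,45],
    [-0.002,0,0,0,0,0,45]
  ]
}}

```text
clock: 26.4
position: [647.2, -54.8, 55.7]
ee_rot: [-179.9, -0.1, 91.1]
ft_force: [-0.5, -0.1, 0.1]
grip_width: 26.2
```

Emit:
{"op": "play_rows", "data": {
  "plan": [
    [0,0,0,0,0,0,45],
    [0,0,0,0,0,0,45],
    [0,0,-0.01,0,0,0,45],
    [0,0,-0.03,0,0,0,45],
    [0,0,-0.05,0,0,0,45]
  ]
}}

```text
clock: 26.82
position: [647.5, -56.4, 106.6]
ee_rot: [-179.9, -0.0, 91.0]
ft_force: [-0.2, -0.0, 0.5]
grip_width: 38.9
```

Emit:
{"op": "play_rows", "data": {
  "plan": [
    [0,0,-0.03,0,0,0,45],
    [0,0,-0.06,0,0,0,45],
    [0,0,-0.08,0,0,0,45],
    [0,0,-0.09,0,0,0,45],
    [0,0,-0.09,0,0,0,45]
  ]
}}

```text
clock: 27.23
position: [649.7, -56.3, 199.6]
ee_rot: [179.7, 0.0, 91.0]
ft_force: [0.8, 0.7, 0.3]
grip_width: 39.4
```

Run:
```python
from h import *
ctrl.camera('wrist')
c,D=look('wrist',['pin_collar','pin_grip','lid_eye','lid_grip','press_hinge','ramekin','spice_jar'],'w15.png')
say(D,dict(pin_collar=76,pin_grip=76,lid_eye=76,lid_grip=98,press_hinge=76))
for cam in ('top','scene'):
    c2,E=look(cam,['pin_grip','pin_collar','lid_eye','spice_jar','ramekin','timer']); print(cam); say(E,dict(pin_collar=76,pin_grip=76,lid_eye=76))
s=ctrl.state(); print(s['clock'],s['position'],s['ft_force'],s['grip_width'])
# shank/collar pixel columns in the wrist view
im=c['pixels'].astype(int).sum(2); u,v=map(int,D['pin_collar'][1]); print(u,v)
for r in range(v-24,v+40,3): print(r,' '.join(f'{x:3d}' for x in im[r,u-26:u+28:2]))
```

```text
pin_collar 0.68 [283. 178.] [648.3 -30.1  76. ]
pin_grip 0.77 [279. 206.] [644.7 -55.4  76. ]
lid_eye 0.75 [280. 157.] [645.4 -11.3  76. ]
lid_grip 0.61 [184. 164.] [565.5 -14.5  98. ]
press_hinge 0.77 [281. 158.] [645.9 -11.8  76. ]
ramekin 0.85 [271. 243.] [ 636.1 -120.3    0. ]
spice_jar 0.84 [284.  59.] [647.2  90.9   0. ]
top
pin_grip 0.38 [322. 165.] [641.3 -58.5  76. ]
pin_collar 0.66 [311. 161.] [649.5 -36.7  76. ]
lid_eye 0.91 [302. 166.] [638.6 -17.2  76. ]
spice_jar 0.76 [254. 172.] [654.1  91.3   0. ]
ramekin 0.74 [292. 295.] [370.6  13.    0. ]
timer 0.67 [291. 292.] [376.6  14.3   0. ]
scene
pin_grip 0.63 [273. 160.] [650.8 -58.4  76. ]
pin_collar 0.44 [263. 162.] [657.4 -33.9  76. ]
lid_eye 0.61 [257. 167.] [648.8 -11.9  76. ]
spice_jar 0.62 [221. 207.] [642.8  97.5   0. ]
ramekin 0.66 [296. 177.] [ 630.9 -115.     0. ]
timer 0.93 [311. 274.] [372.8  12.7   0. ]
28.3833 [648.27131602 -56.67874522 196.2800472 ] [-0.36475021 -0.5247414   0.39323506] 38.86569292914775
283 178
154 674 673 670 671 676 680 444 506 552 622 643 657 666 647 649 621 602 543 476 298 421 668 658 6
[... 1666 characters left out ...]
 589 591 593 589 588 583 582
202 299 297 299 303 296 294 306 314 117  67  93  89  93 109  96 104  84 324 298 286 332 601 587 592 585 580 582
205 302 302 297 302 302 316 295 303 112  56  87  87  99  99 106  89  84 323 297 305 270 599 592 591 593 587 582
208 311 296 310 301 310 298 294 310 102  81  95 110 114 116  85  94  82 311 292 297 294 319 595 584 595 581 593
211 308 299 294 293 308 293 297 308  75 100 106 111 110 124 101  96  94 310 301 299 299 342 615 582 585 586 579
214 303 303 300 298 294 301 303 301  78  56  87 102 107  83 103  76 110 316 314 306 302 294 308 596 595 583 579
217 300 298 293 296 297 294 301 314 105  90  92 119 105 102  94  78  91 306 292 299 307 303 315 597 587 587 583
```

The wrist picture shows the knuckle ending at row 183, the collar directly against it at rows 184–188 and the grip beyond that. The bystanders stand where they were, so I'm handing in.

```bash
python3 -c "
from station import ctrl
print(ctrl.close_job()); print(ctrl.state()['clock'])"
```

```text
the job is handed in; nothing more can be done
None
the job is handed in; nothing more can be done
```

The lid is back on the press and the hinge pin is through both knuckles and the eye, with its collar home. I handed the job in at about 28.4 s of the 64 s allowed; the station reports no verdict.

- **Lid:** I laid it on the rim with its eye between the knuckles, pushed it back gently until it touched the web (about 7 N), and let go. The picture afterwards showed the eye centred in the gap and in line with the holes.
- **Pin:** I threaded it from the −y side, above the ramekin, with almost no side force until it stopped hard at about 7 N. The last wrist picture shows the collar directly against the knuckle, with no shank between. The released gripper is well clear and the wrist force reads about zero.
- **Bystanders:** the jar, ramekin and timer read within about 1 cm of where they were at the start, so none was disturbed as far as the images can tell.

**Checks that disagreed:**
- In the last look, single-point readings from the top and scene cameras differed by up to about 10 mm from each other and from the wrist view, and the top camera once labelled the timer as the ramekin. I relied on the close wrist views and the contact forces.
- I could not measure the pin's height well from the wrist camera, so I used the stated heights. The pin going in freely bore them out.

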